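# Bring the stone egg round on the display turntable and point it out

### The job

A customer at the front of the table asks to see the stone egg: push the display turntable round by its finger posts, gently and without pinching them, until the egg stands at the front, straight between the turntable's hub and the robot's side of the table, and let go. Then point at the egg from above, fingertips downward over its middle and one or two finger-breadths clear of its top, and stay there pointing for two seconds and to the end. Touch none of the stones, keep the egg standing, and leave the other things on the table where they are.

Things in the scene. Friction and masses are not known exactly. Their poses are not given: they have to be found in the camera images.
- foot: round dark steel bearing foot of the display turntable, 160 mm across, 12 mm high, fixed to the table under the dish; origin at its underside on the turning axis, axes along the world axes (its -x side is the front, the side of the robot and of the table's front edge)
- dish (a joint): turn of the wooden dish about its upright axis (through foot), rad, positive anticlockwise from above, free to 6.28 either way. At joint 0 post 0 points straight away from the robot. One bay, that between post2 and post3, is empty and near the front at the start. It drags slightly: about 0.5 N at a post turns it, and it stops within 0.04 rad when no longer pushed
- hub (a point): top of the dish's hub knob (34 mm across), on the axis, 70 mm above the table. Dish: 240 mm across, felt floor 23 mm above the table, thin rim up to 31 mm. Five fins (4 mm thick, tops 45 mm above the table) run from hub to posts and part it into five equal bays of 72 degrees
- egg: mottled brown polished stone egg, the only egg on the dish, 42 mm across and 48 mm tall, standing on its small ground foot with the narrower end up, loose on the felt in one bay, some 70 mm from the turning axis; origin at the centre of its underside, z up. It tips easily if knocked
- pebble_large: mottled brown flat pebble, 50 x 56 x 28 mm, loose in another bay; origin at the centre of its underside
- pebble_oval: dark mottled flat pebble, 47 x 40 x 26 mm, loose in another bay; origin at the centre of its underside
- pebble_small: small red-brown flat pebble, 40 x 40 x 22 mm, loose in another bay; origin at the centre of its underside
- loupe: folded jeweller's loupe, 24 x 44 x 16 mm, bystander in front of the dish to the left; origin under its centre
- tweezers: steel tweezers, 15 x 118 x 8 mm, bystander at the front edge; origin under its middle
- keys: bunch of keys, 110 x 121 x 8 mm, bystander on the right; origin under its middle
- chip_jar: clear jar with black screw lid, 46 mm across, 74 mm tall, bystander behind the dish; origin under its centre
- tealight: tea light, 38 mm across, 15 mm high, bystander right of the vice; origin under its centre
- tower: six-sided pointed stone tower, 20 x 24 x 82 mm, bystander standing right of the vice; origin under its centre
- pale_stone: pale flat pebble, 47 x 61 x 30 mm, bystander in front of the scale; origin under its centre
- post0 (a point): upright turned wooden finger post 0 at the rim end of a fin, 12 mm across, standing from the felt to 70 mm above the table, 110 mm from the turning axis; point on its axis 62 mm above the table. Seen from above, post 0 lies at 0 degrees plus the dish joint, anticlockwise from straight away from the robot (+x)
- post1 (a point): upright turned wooden finger post 1 at the rim end of a fin, 12 mm across, standing from the felt to 70 mm above the table, 110 mm from the turning axis; point on its axis 62 mm above the table. Seen from above, post 1 lies at 72 degrees plus the dish joint, anticlockwise from straight away from the robot (+x)
- post2 (a point): upright turned wooden finger post 2 at the rim end of a fin, 12 mm across, standing from the felt to 70 mm above the table, 110 mm from the turning axis; point on its axis 62 mm above the table. Seen from above, post 2 lies at 144 degrees plus the dish joint, anticlockwise from straight away from the robot (+x)
- post3 (a point): upright turned wooden finger post 3 at the rim end of a fin, 12 mm across, standing from the felt to 70 mm above the table, 110 mm from the turning axis; point on its axis 62 mm above the table. Seen from above, post 3 lies at 216 degrees plus the dish joint, anticlockwise from straight away from the robot (+x)
- post4 (a point): upright turned wooden finger post 4 at the rim end of a fin, 12 mm across, standing from the felt to 70 mm above the table, 110 mm from the turning axis; point on its axis 62 mm above the table. Seen from above, post 4 lies at 288 degrees plus the dish joint, anticlockwise from straight away from the robot (+x)

How it is judged:
On the way, in this order (a step that is already met when the one before it is completed fails the run):
1. the egg is at the front and the turntable let go and still (y of egg in the frame of foot between -0.024 and 0.024 m and x of egg in the frame of foot below -0.035 m and velocity of joint dish between -0.05 and 0.05 rad/s and contact force between the fingers and foot below 0.1 N), for 0.3 s.
2. the tool point dwells over the egg for 1.5 s (y of egg in the frame of foot between -0.024 and 0.024 m and x of egg in the frame of foot below -0.035 m and velocity of joint dish between -0.05 and 0.05 rad/s and horizontal distance between the grasp point and egg below 0.022 m and z of the grasp point in the frame of egg between 0.066 and 0.118 m and angle between the grasp point's own z axis and vertical above 2.35 rad), for 1.5 s.
At the end, for the whole second after the job is handed in: Egg upright in front of the turntable's axis (35 mm or more in front, within 24 mm to either side), all still; tool point (TCP) within 22 mm of its middle seen from above and 66 to 118 mm above its underside (18 to 70 mm over its top), fingers down within 45 degrees (all of step 2 and angle between egg's own z axis and vertical below 0.2 rad and linear speed of egg below 0.02 m/s); the robot touches nothing.
It fails at once if a stone on the dish is touched by the robot (contact force between any of the arm, the fingers and egg above 0.3 N or contact force between any of the arm, the fingers and pebble_large above 0.3 N or contact force between any of the arm, the fingers and pebble_oval above 0.3 N or contact force between any of the arm, the fingers and pebble_small above 0.3 N).
It fails at once if the egg tips over (angle between egg's own z axis and vertical above 0.35 rad).
It fails at once if a stone leaves the dish (lifted more than 25 mm or farther than 115 mm from the axis) (z of any of egg, pebble_large, pebble_oval, pebble_small in the frame of foot above 0.048 m or horizontal distance between any of egg, pebble_large, pebble_oval, pebble_small and foot above 0.115 m).
It fails at once if the turntable is pinched or pushed hard (over 15 N) (contact force between any of the fingers, the arm and foot above 15 N).
It fails at once if a bystander is shifted more than 15 mm (distance of any of loupe, tweezers, keys, chip_jar, tealight, tower, pale_stone from where it was at the start of the episode above 0.015 m).
It also fails if it takes over 54 s, if anything falls off the work surface, if the arm or the gripper's body presses on something with over 40 N, if the wrist force passes 120 N, or if a joint passes its speed limit or range.

### The arm

A 7-joint arm with a two-finger parallel gripper is mounted at the origin on a cart in front of the work surface, level with it; the furniture and walls round the work are solid. World frame = base frame: x ahead of the robot, y to its left, z up, the work surface at z = 0. Lengths are in m, angles in rad, forces in N, time in s.
With the tool pointing down it reaches from about 0.4 to 0.85 m from the base axis. Payload 4.4 kg.
Tool frame: the origin (TCP) lies between the finger pads, 19 mm behind the fingertips; this is the grasp point; z points along the fingers, y is the line along which they close (so a half turn about z gives the same grasp; the last joint's range is limited). The gripper opens to 94 mm and grips with 3 to 60 N. Pads are 16 mm wide; open, the fingers measure 119 mm over their backs; the gripper's body (75 mm by 177 mm) begins 78 mm behind the grasp point.
Start: joints at [-1.376, 0.628, 0.038, 1.517, -0.027, 0.996, -0.02], TCP at [0.168, 0.628, 0.224] pointing down, gripper open.
Joint ranges: [-3.06, 3.06], [-0.37, 2.12], [-1.25, 1.32], [0.18, 2.47], [-1.1, 4.24], [0.23, 1.98], [-2.94, 2.94]. Speed limits (rad/s): [2.57, 2.57, 3.14, 3.14, 3.14, 3.14, 3.14].

### API

Orientations are given as a unit quaternion [x, y, z, w].
In Python, from cell import manip gives the robot as it stands.
- The arm moves only by the shell command python3 inch.py [FORCE], which reads ROWS from standard input. ROWS is a JSON object whose key "rows" holds a list of rows, 1 to 10 of them, each of 7 numbers: a rotation vector rx, ry, rz in units of 0.2 rad, then dx, dy, dz in cm, then the finger opening in m; each row is the pose to reach, as a shift and turn from the pose commanded when the command began, along the tool's axes at that moment; what a row does not reach only later rows make up. A row lasts 1/12 s, in which the tool goes at most 0.0417 m and 0.125 rad, less where a joint would pass 70% of its speed; a pose out of reach is approached as far as the arm can. The fingers move at their own pace and stop on an object; FORCE is the grip in N (left out, the last holds). Time passes only in rows, so rows that do not move let the fingers close. It prints the time, the measured TCP pose, the force, the opening and the grip force at its end. Input that does not fit is refused with a message, and nothing moves.
- manip.state(): the state, without advancing time (a new reading comes with each control period).
- manip.grab_frame(name): name is "scene" or "top" or "wrist"; returns a dict with "image" (480x640x3 uint8, red, green, blue), "z_map" (480x640 float32, m along the optical axis (not along the pixel's ray), 0 where there is no reading), "fx", "fy", "cx", "cy" (pixels), "dist_coeffs" ([k1, k2, p1, p2, k3] as OpenCV has them; the pictures are not rectified), "T" (4x4, takes a point from camera to world coordinates). Camera axes: x right, y down, z forward; pixel columns grow to the right and rows downward; lengths in m; the calibration is good to about 2 mm. A picture is of the moment at which its call begins.
- manip.hand_in(): hands the job in; it is judged then, once.
The state is a dict: "clock": time; "q": joint angles; "qd": joint speeds; "joint_efforts": joint torques, N m; "tcp_pos": TCP position; "eef_rot": TCP orientation; "force": force on the tool from outside, world axes, zero at the start; "torque": the same for the moment, N m; "finger_gap": finger opening in m; "gripper_force": force on a finger pad.
Only numpy, scipy, OpenCV 4.12 (cv2) and the standard library are available. Lean on these libraries where they do the work, as an engineer would, in place of code of your own. Each camera call takes 0.05 s, during which the arm holds its last target. There are 200 camera calls.

## Working session

There is one attempt and no reset: what is moved stays moved. The work goes in short steps, Python scripts to look and compute and a shell command to move; the robot and the scene stay as the last step left them, time stands still between calls to the robot, and variables do not carry over. Pictures are saved under pics/ and viewed, at most 10 in all, crops included, and the job is handed in when it is done.

```bash
ls; mkdir -p pics
python3 - <<'E'
from cell import manip
import cv2
s=manip.state();print(s)
for n in("top","scene"):
    f=manip.grab_frame(n);cv2.imwrite(f"pics/{n}0.png",f["image"][:,:,::-1]);print(n,f["fx"],f["cx"],f["cy"],f["dist_coeffs"],f["T"])
E
```

```text
cell.py
inch.py
pics
{'clock': 0.0, 'q': array([-1.37581746,  0.62932202,  0.03844965,  1.51833832, -0.02699865,
        0.99625829, -0.01998233]), 'qd': array([ 0.00094325,  0.00031771, -0.00043886,  0.00048965,  0.00017119,
        0.00099286,  0.00125243]), 'joint_efforts': array([ 3.13424407e-04, -5.49705756e+01,  1.14332836e+00, -1.86639905e+01,
       -5.23341657e-02,  2.34811177e-02,  1.40423563e-04]), 'tcp_pos': array([0.1674114 , 0.62744517, 0.22337932]), 'eef_rot': array([ 1.30013854e-01,  9.91511765e-01, -8.97897511e-04, -1.03940696e-04]), 'force': array([ 0.1184788 , -0.1893325 ,  0.42220879]), 'torque': array([-0.02037803,  0.00910818, -0.01890667]), 'gripper_force': 0.0, 'finger_gap': 0.09389513618153912}
top 507.20855074557073 318.28455578816704 236.2609685843102 [-0.06057409  0.          0.          0.          0.        ] [[ 0.00808694 -0.99293012  0.11842459  0.41238276]
 [-0.99949768 -0.01165538 -0.02947116  0.03714955]
 [ 0.03064309 -0.11812677 -0.9925256   1.20395576]
 [ 0.          0.          0.          1.        ]]
scene 453.7716024095881 321.48480125578635 238.1768237276068 [-0.06927898  0.          0.          0.          0.        ] [[ 0.77849094 -0.31227405  0.54446008  0.03750031]
 [-0.62743097 -0.41039753  0.66174334 -0.59106816]
 [ 0.0167998  -0.85677231 -0.51542117  0.55300737]
 [ 0.          0.          0.          1.        ]]
```

View pics/top0.png

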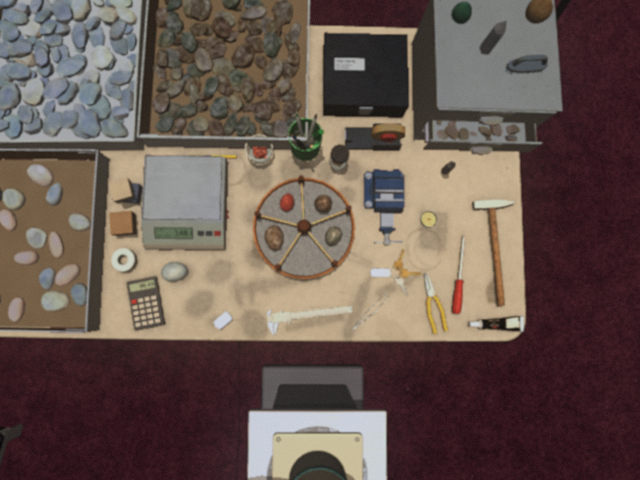

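View pics/scene0.png

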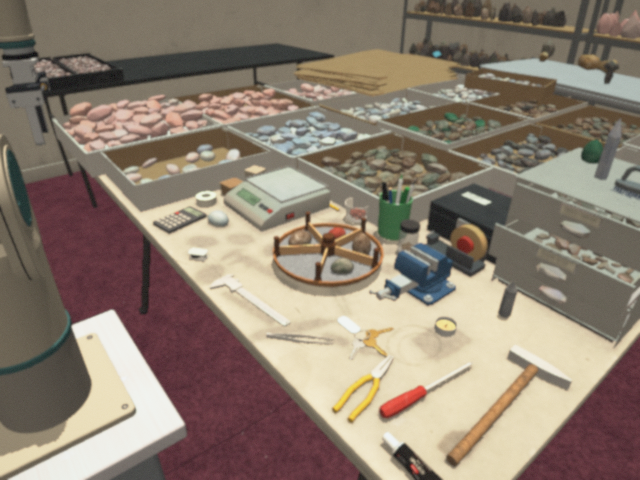

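The top view shows the dish with its hub at about (304,227). Posts are at (301,180), (350,211), (335,267), (278,268) and (258,216). The stones are at (287,202), (323,203), (274,237) and (333,236), and the front bay is empty. Next I'll measure their heights to tell which one is the egg.

```bash
cat > h.py <<'E'
from cell import manip
import cv2, numpy as np
def K(f): return np.array([[f["fx"],0,f["cx"]],[0,f["fy"],f["cy"]],[0,0,1.]])
def ray(f,uv):
    p=cv2.undistortPoints(np.array([[uv]],float),K(f),np.array(f["dist_coeffs"],float))[0,0]
    return f["T"][:3,3], f["T"][:3,:3]@np.array([p[0],p[1],1.])
def onz(f,uv,z):
    o,d=ray(f,uv); return o+d*(z-o[2])/d[2]
def cloud(f):
    h,w=f["z_map"].shape
    g=np.stack(np.meshgrid(np.arange(w),np.arange(h)),-1).reshape(-1,1,2).astype(float)
    p=cv2.undistortPoints(g,K(f),np.array(f["dist_coeffs"],float))[:,0]
    z=f["z_map"].reshape(-1,1)
    P=np.hstack([p*z,z])@f["T"][:3,:3].T+f["T"][:3,3]
    P[z[:,0]==0]=np.nan
    return P.reshape(h,w,3)
def cross(f,a,g,b):
    o1,d1=ray(f,a);o2,d2=ray(g,b)
    t=np.linalg.lstsq(np.stack([d1,-d2],1),o2-o1,rcond=None)[0]
    p,q=o1+t[0]*d1,o2+t[1]*d2
    return (p+q)/2,np.linalg.norm(p-q)
E
python3 - <<'E'
from h import *
f=manip.grab_frame("top");g=manip.grab_frame("scene")
C=cloud(f)
hub=onz(f,(304,227),.07);print("hub",hub)
for n,uv in dict(p_up=(301,180),p_r=(350,211),p_br=(335,267),p_bl=(278,268),p_l=(258,216)).items():
    p=onz(f,uv,.07);d=(p-hub)[:2];print(n,p.round(3),np.hypot(*d).round(3),np.degrees(np.arctan2(d[1],d[0])).round(1))
for uv in ((304,227),(287,202),(323,203),(274,237),(333,236)):
    w=C[uv[1]-9:uv[1]+10,uv[0]-9:uv[0]+10].reshape(-1,3);w=w[w[:,2]>.032]
    print(uv,len(w),"zmax",np.nanpercentile(w[:,2],[50,90,99]).round(3),w.mean(0).round(3))
G=cloud(g)
m=(np.hypot(G[...,0]-hub[0],G[...,1]-hub[1])<.09)&(G[...,2]>.034)
for k in range(5): pass
# heights by scene depth per polar sector
A=np.degrees(np.arctan2(G[...,1]-hub[1],G[...,0]-hub[0]));R=np.hypot(G[...,0]-hub[0],G[...,1]-hub[1])
for a in range(-180,180,15):
    s=m&(A>=a)&(A<a+15)&(R>.03); print(a,s.sum(),np.nanmax(G[...,2][s]).round(3) if s.any() else 0,end=" | ")
a=cv2.resize(f["image"][165:290,245:365],(400,416),interpolation=cv2.INTER_CUBIC)
b=cv2.resize(g["image"][205:300,265:395],(400,292),interpolation=cv2.INTER_CUBIC)
b=cv2.copyMakeBorder(b,0,124,0,0,0)
cv2.imwrite("pics/zoom.png",np.hstack([a,b])[:,:,::-1])
E
```

```text
hub [0.56833979 0.03588261 0.07      ]
p_up [0.677 0.044 0.07 ] 0.108 4.3
p_r [ 0.606 -0.068  0.07 ] 0.111 -69.9
p_br [ 0.479 -0.035  0.07 ] 0.114 -141.8
p_bl [0.475 0.093 0.07 ] 0.109 148.5
p_l [0.592 0.14  0.07 ] 0.107 77.1
(304, 227) 212 zmax [0.062 0.071 0.074] [0.57  0.036 0.058]
(287, 202) 202 zmax [0.041 0.046 0.049] [0.63  0.076 0.041]
(323, 203) 254 zmax [0.061 0.071 0.074] [ 0.624 -0.007  0.06 ]
(274, 237) 325 zmax [0.047 0.052 0.055] [0.548 0.104 0.046]
(333, 236) 258 zmax [0.044 0.049 0.052] [ 0.552 -0.032  0.043]
-180 0 0 | -165 0 0 | -150 34 0.044 | -135 12 0.043 | -120 95 0.046 | -105 85 0.047 | -90 5 0.04 | -75 115 0.045 | -60 157 0.063 | -45 131 0.07 | -30 3 0.053 | -15 0 0 | 0 82 0.044 | 15 38 0.042 | 30 48 0.043 | 45 1 0.036 | 60 48 0.043 | 75 12 0.041 | 90 47 0.049 | 105 100 0.051 | 120 66 0.044 | 135 114 0.044 | 150 1 0.039 | 165 0 0 |
```

View pics/zoom.png

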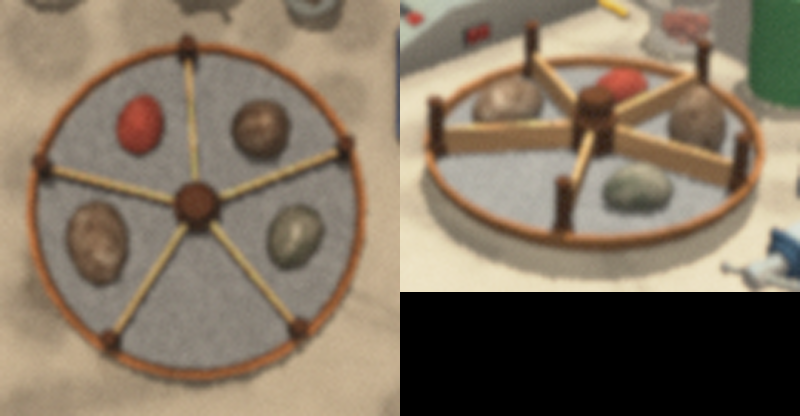

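The egg is the mottled brown stone at the upper right of the zoom (260,130). It is the only tall one, with its top near 71 mm, and it stands in the bay between post0 and post4. I'll turn the dish clockwise about 142° by pushing post4 from behind. First I'll refine the geometry and check it in two views.

Run:
```python
from h import *
f=manip.grab_frame("top");g=manip.grab_frame("scene")
for n,a,b in(("hub",(304,226.5),(329,234)),("post4",(348.8,208.5),(376,249)),("egg",(323,204),(361.5,243))):
    p,e=cross(f,a,g,b);print(n,p.round(4),e.round(4))
# dark posts by mask
im=f["image"].astype(int);hs=cv2.cvtColor(f["image"],cv2.COLOR_RGB2HSV)
P=[]
for uv in((301,179),(349,209),(335,265),(278,268),(258,214)):
    x0,y0=uv[0]-8,uv[1]-8
    v=hs[y0:y0+17,x0:x0+17,2].astype(float);w=np.clip(np.percentile(v,25)-v,0,None);w[w<.4*w.max()]=0
    yy,xx=np.mgrid[:17,:17];c=(x0+(xx*w).sum()/w.sum(),y0+(yy*w).sum()/w.sum());P.append(onz(f,c,.066)[:2])
P=np.array(P);c=P.mean(0);d=P-c;an=np.degrees(np.arctan2(d[:,1],d[:,0]))
print(c,np.hypot(*d.T).round(4),an.round(1),(an-[0,-72,-144,144,72]).mean(),P.round(3).tolist())
c=np.array([c[0],c[1]])
joint=np.radians((an-[0,-72,-144,144,72]).mean());p4=joint-np.radians(72)
a=p4+np.radians(14);t=c+.11*np.array([np.cos(a),np.sin(a)])
s=manip.state();from scipy.spatial.transform import Rotation as R
Rt=R.from_quat(s["eef_rot"]);ex=np.array([t[0],t[1],.2])-s["tcp_pos"]
print("start",t,"tool shift",Rt.inv().apply(ex).round(3));print(Rt.as_matrix().round(3))
ydes=a+np.pi; m=Rt.as_matrix();yc=np.arctan2(m[1,1],m[0,1]);print("yaw change world",((ydes-yc+np.pi)%(2*np.pi))-np.pi)
```

```text
hub [0.5709 0.035  0.0688] 0.003
post4 [ 0.6125 -0.0656  0.0663] 0.0003
egg [ 0.6266 -0.0081  0.0469] 0.002
[0.56679765 0.03622781] [0.1091 0.1057 0.106  0.1063 0.1057] [   4.2  -68.5 -140.1  148.6   76.6] 4.165883890371521 [[0.676, 0.044], [0.606, -0.062], [0.486, -0.032], [0.476, 0.092], [0.591, 0.139]]
start [ 0.63171141 -0.05257649] tool shift [-0.624 -0.538  0.024]
[[-0.966  0.258 -0.   ]
 [ 0.258  0.966 -0.001]
 [-0.    -0.001 -1.   ]]
yaw change world 0.8920476161051925
```

Triangulation gives the hub at z = 0.069, post4 at z = 0.066 and the egg's middle at z = 0.047, all matching the stated heights. Moving over now.

The rows are not in the units I measure in: shifts go in cm and turns go in units of 0.2 rad. I convert before sending: -0.31 m is -31, -0.27 m is -27.

```bash
R="" ; echo '{"rows":[[0,0,0,-31,-27,0,0],[0,0,0,-31,-27,0,0],[0,0,0,-31,-27,0,0],[0,0,0,-31,-27,0,0],[0,0,0,-31,-27,0,0],[0,0,0,-31,-27,0,0],[0,0,0,-31,-27,0,0],[0,0,0,-31,-27,0,0],[0,0,0,-31,-27,0,0],[0,0,0,-31,-27,0,0]]}' | python3 inch.py 5
echo '{"rows":[[0,0,-4.46,-31.4,-26.8,0,0],[0,0,-4.46,-31.4,-26.8,0,0],[0,0,-4.46,-31.4,-26.8,0,0],[0,0,-4.46,-31.4,-26.8,0,0],[0,0,-4.46,-31.4,-26.8,0,0],[0,0,-4.46,-31.4,-26.8,0,0],[0,0,-4.46,-31.4,-26.8,0,0],[0,0,-4.46,-31.4,-26.8,0,0],[0,0,-4.46,-31.4,-26.8,0,0],[0,0,-4.46,-31.4,-26.8,0,0]]}' | python3 inch.py
cat > chk.py <<'E'
from h import *
import sys
from scipy.spatial.transform import Rotation as R
s=manip.state();M=R.from_quat(s["eef_rot"]).as_matrix()
hub=np.array([.569,.036]);d=s["tcp_pos"][:2]-hub
print("q",s["q"].round(2),"r",np.hypot(*d).round(4),"ang",np.degrees(np.arctan2(d[1],d[0])).round(2),"yaw_y",np.degrees(np.arctan2(M[1,1],M[0,1])).round(2),"z",s["tcp_pos"].round(4),"F",s["force"].round(2),"tilt",M[:,2].round(3))
for n in sys.argv[1:]:
    cam,o=n.split(":");f=manip.grab_frame(cam);cv2.imwrite(f"pics/{o}.png",f["image"][:,:,::-1])
E
python3 chk.py wrist:w1
```

```text
clock: 1.13
tcp_pos: [0.3988, 0.2846, 0.2245]
eef_rot: [0.131, 0.991, -0.0, 0.0]
force: [1.4, -0.9, 0.3]
finger_gap: 0.0309
gripper_force: 0.0
clock: 1.97
tcp_pos: [0.6305, -0.0519, 0.2243]
eef_rot: [-0.31, 0.951, 0.0, 0.0]
force: [0.9, 0.6, -0.9]
finger_gap: 0.0005
gripper_force: 0.0
q [ 0.12  0.6  -0.14  1.57  0.1   0.98  2.15] r 0.1073 ang -55.03 yaw_y 126.14 z [ 0.6305 -0.0519  0.2243] F [ 0.86  0.61 -0.9 ] tilt [ 0.  0. -1.]
```

View pics/w1.png

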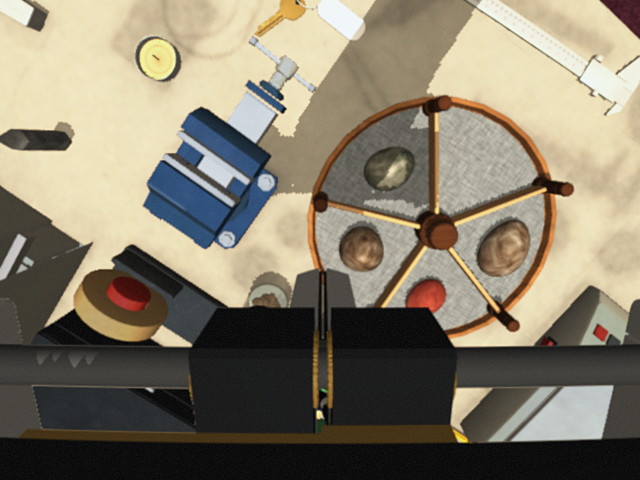

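The wrist view shows the hub at (438,228), post4 at (320,202) and the egg at (361,247), with the vice to the left. I'll cross-check positions here, along with the heights around the gripper body.

Run:
```python
from h import *
f=manip.grab_frame("wrist")
hub=onz(f,(439,227),.07);p4=onz(f,(320,202),.07);print("hub",hub,"p4",p4,"egg",onz(f,(361,247),.05))
P=[onz(f,u,.07)[:2] for u in((439,103),(568,188),(515,326),(320,202))];print(np.round(P,3),[np.hypot(*(p-hub[:2])).round(4) for p in P])
d=(p4-hub)[:2];print(np.degrees(np.arctan2(d[1],d[0])))
C=cloud(f)
v=C[100:260,140:290].reshape(-1,3);print("vice top",np.nanmax(v[:,2]),v[np.nanargmax(v[:,2])])
t=C[...,2];print("within 12cm right side max z",np.nanmax(t[:300][(abs(C[:300,:,0]-.6)<.2)&(abs(C[:300,:,1]+.05)<.2)]))
```

```text
hub [0.57572503 0.01534089 0.07      ] p4 [ 0.61687679 -0.07841972  0.07      ] egg [ 0.63108437 -0.02309139  0.05      ]
[[ 0.499 -0.048]
 [ 0.487  0.082]
 [ 0.606  0.13 ]
 [ 0.617 -0.078]] [np.float64(0.0997), np.float64(0.111), np.float64(0.1186), np.float64(0.1024)]
-66.30321406865748
vice top 0.0919206595469707 [ 0.62092364 -0.16085208  0.09192066]
within 12cm right side max z 0.3067100628697088
```

Run:
```python
from h import *
f=manip.grab_frame("wrist");C=cloud(f)
print(f["fx"],f["fy"],f["cx"],f["cy"],f["dist_coeffs"],f["T"].round(3),manip.state()["tcp_pos"],manip.state()["qd"].round(3))
for u in((439,227),(320,202),(361,247),(439,103),(568,188),(515,326),(200,300),(480,180),(390,300)):print(u,C[u[1],u[0]].round(4),f["z_map"][u[1],u[0]])
cv2.imwrite("pics/w1b.png",f["image"][:,:,::-1])
a=cv2.imread("pics/w1.png");print(cv2.absdiff(a,f["image"][:,:,::-1]).mean())
t=manip.grab_frame("top");cv2.imwrite("pics/t1.png",cv2.resize(t["image"][100:320,200:460],(780,660))[:600,:,::-1])
```

```text
381.02841607384846 381.02841607384846 322.34698598509954 238.82612248765292 [-0.03846045  0.          0.          0.          0.        ] [[-0.58   0.792  0.191  0.577]
 [ 0.814  0.566  0.13  -0.097]
 [-0.005  0.231 -0.973  0.384]
 [ 0.     0.     0.     1.   ]] [ 0.63060072 -0.05448429  0.22352535] [-0.059 -0.029 -0.062  0.06  -0.028  0.002 -0.013]
(439, 227) [0.5727 0.0255 0.0529] 0.33727962
(320, 202) [ 0.6187 -0.0718  0.0304] 0.35534036
(361, 247) [ 0.6267 -0.0214  0.0595] 0.33504158
(439, 103) [ 0.4867 -0.038   0.0352] 0.32980558
(568, 188) [0.4825 0.0896 0.0643] 0.31722227
(515, 326) [0.6035 0.1379 0.0647] 0.34627417
(200, 300) [ 0.7762 -0.1132  0.0158] 0.39423257
(480, 180) [0.5144 0.0398 0.0221] 0.35789856
(390, 300) [0.658  0.0414 0.0302] 0.37769932
17.324576822916665
```

View pics/t1.png

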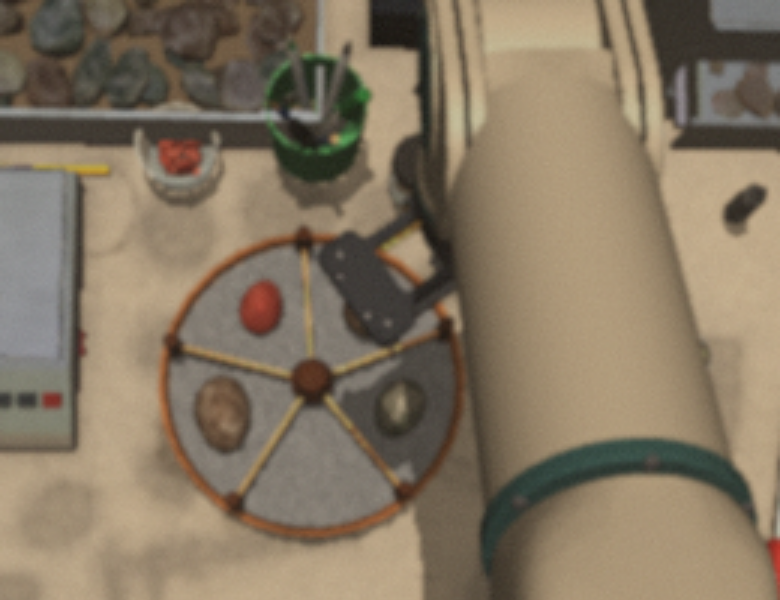

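The dish hasn't moved. The arm was still settling between frames, which explains the mismatch. I'll let it settle, then save a frame with its pose.

```bash
echo '{"rows":[[0,0,0,0,0,0,0],[0,0,0,0,0,0,0],[0,0,0,0,0,0,0]]}' | python3 inch.py ; python3 chk.py
python3 - <<'E'
from h import *
import pickle
f=manip.grab_frame("wrist");pickle.dump(f,open("w2.pkl","wb"));cv2.imwrite("pics/w2.png",f["image"][:,:,::-1]);print(manip.state()["qd"].round(3))
E
```

```text
clock: 2.42
tcp_pos: [0.6293, -0.0478, 0.2245]
eef_rot: [-0.312, 0.95, 0.0, 0.0]
force: [0.6, -0.4, 0.3]
finger_gap: -0.0
gripper_force: 0.0
q [ 0.12  0.6  -0.14  1.57  0.1   0.98  2.15] r 0.1032 ang -54.29 yaw_y 126.32 z [ 0.6293 -0.0478  0.2245] F [ 0.58 -0.36  0.25] tilt [-0.     0.001 -1.   ]
[ 0.004  0.002  0.006 -0.004  0.001  0.001  0.001]
```

View pics/w2.png

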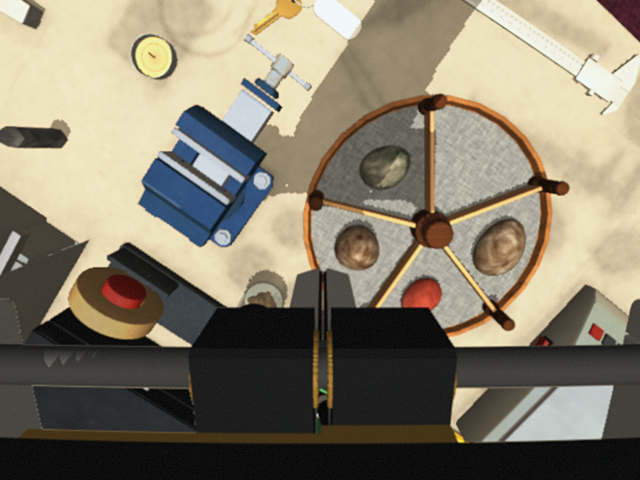

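In this settled wrist view the hub top is at (434,227), the post tops at (440,101), (562,188), (508,325) and (316,200), and the egg at (357,247).

Run:
```python
from h import *
import pickle
f=pickle.load(open("w2.pkl","rb"));C=cloud(f)
hub=onz(f,(434,225),.07);print("hub",hub,C[225,434])
for n,u in dict(p3=(440,101),p2=(562,188),p1=(508,325),p4=(316,199)).items():
    p=onz(f,u,.07);d=(p-hub)[:2];print(n,p.round(4),np.hypot(*d).round(4),np.degrees(np.arctan2(d[1],d[0])).round(1),C[u[1],u[0]].round(3))
print("egg",onz(f,(357,245),.05),C[247,357])
print(C[180,480],C[60,380])
```

```text
hub [0.56958442 0.02670015 0.07      ] [0.56953368 0.02786595 0.0667721 ]
p3 [ 0.4901 -0.0335  0.07  ] 0.0997 -142.8 [ 0.49  -0.034  0.071]
p2 [0.4812 0.0936 0.07  ] 0.1108 142.9 [0.481 0.095 0.068]
p1 [0.6003 0.1415 0.07  ] 0.1188 75.0 [0.6   0.141 0.07 ]
p4 [ 0.6108 -0.0666  0.07  ] 0.102 -66.2 [ 0.611 -0.067  0.068]
egg [ 0.62495612 -0.01071531  0.05      ] [ 0.62352355 -0.01393175  0.06884274]
[0.50957262 0.05069902 0.02402353] [ 4.76852762e-01 -9.09520954e-02  4.13724933e-04]
```

Fitting the post circle in the wrist view gives the hub at about (0.571, 0.036) with post4 at about −68.5°, which agrees with the top view. I'll lower behind post4.

```bash
sed -i 's/\[.569,.036\]/[.570,.036]/' chk.py; echo '{"rows":[[0,0,0,0.4,-0.9,0,0],[0,0,0,0.4,-0.9,2,0],[0,0,0,0.4,-0.9,5.5,0],[0,0,0,0.4,-0.9,9,0],[0,0,0,0.4,-0.9,12.5,0],[0,0,0,0.4,-0.9,14.5,0],[0,0,0,0.4,-0.9,15.35,0],[0,0,0,0.4,-0.9,15.35,0],[0,0,0,0.4,-0.9,15.35,0],[0,0,0,0.4,-0.9,15.35,0]]}' | python3 inch.py; python3 chk.py
```

```text
clock: 3.3
tcp_pos: [0.6332, -0.0596, 0.0725]
eef_rot: [-0.31, 0.951, -0.001, 0.001]
force: [0.7, -1.0, -0.3]
finger_gap: 0.0008
gripper_force: 0.0
q [ 0.12  0.79 -0.12  1.68  0.13  0.67  2.13] r 0.1146 ang -56.52 yaw_y 126.16 z [ 0.6332 -0.0596  0.0725] F [ 0.67 -0.97 -0.28] tilt [ 0.003 -0.    -1.   ]
```

To row units: 0.0345 m is 3.45, 0.0301 m is 3.01, 0.08 rad is 0.4.

```bash
echo '{"rows":[[0,0,0.2,0.23,0.01,0,0],[0,0,0.4,0.56,0.04,0,0],[0,0,0.6,0.9,0.08,0,0],[0,0,0.78,1.24,0.13,0,0],[0,0,0.93,1.58,0.18,0,0],[0,0,1.08,1.91,0.25,0,0],[0,0,1.23,2.25,0.33,0,0],[0,0,1.38,2.58,0.42,0,0],[0,0,1.58,3.01,0.55,0,0],[0,0,1.78,3.45,0.7,0,0]]}' | python3 inch.py; python3 chk.py top:t2; python3 -c "
import cv2;a=cv2.imread('pics/t2.png');cv2.imwrite('pics/t2c.png',cv2.resize(a[150:310,220:430],(787,600)))"
```

```text
clock: 4.13
tcp_pos: [0.5996, -0.074, 0.0709]
eef_rot: [-0.136, 0.991, 0.0, 0.0]
force: [0.6, 2.3, 0.3]
finger_gap: -0.0
gripper_force: 0.3
q [ 0.09  0.76 -0.02  1.77  0.03  0.61  1.9 ] r 0.114 ang -74.92 yaw_y 105.58 z [ 0.5996 -0.074   0.0709] F [0.56 2.28 0.29] tilt [ 0.  0. -1.]
```

View pics/t2c.png

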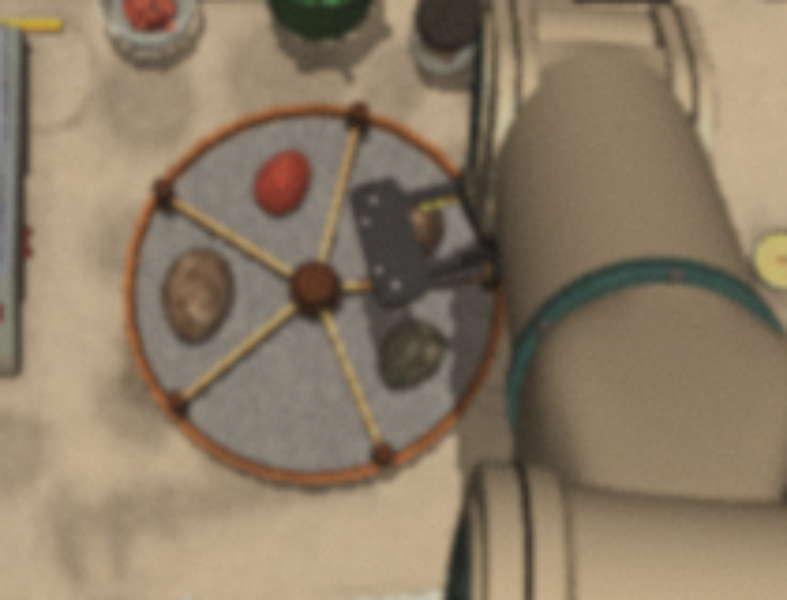

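The top view shows post0 swung clockwise to about −14° with the egg riding along under the gripper. I'll carry on along the arc.

To row units: 0.0001 m is 0.01, 0.0522 m is 5.22, 0.48 rad is 2.4.

```bash
echo '{"rows":[[0,0,0.2,0.45,0.01,0,0],[0,0,0.45,1.02,0.05,0,0],[0,0,0.7,1.58,0.11,0,0],[0,0,0.95,2.13,0.2,0,0],[0,0,1.2,2.69,0.32,0,0],[0,0,1.45,3.23,0.47,0,0],[0,0,1.7,3.77,0.65,0,0],[0,0,1.95,4.3,0.85,0,0],[0,0,2.2,4.81,1.08,0,0],[0,0,2.4,5.22,1.28,0,0]]}' | python3 inch.py; python3 chk.py
echo '{"rows":[[0,0,0.2,0.45,0.01,0,0],[0,0,0.45,1.02,0.05,0,0],[0,0,0.7,1.58,0.11,0,0],[0,0,0.95,2.13,0.2,0,0],[0,0,1.2,2.69,0.32,0,0],[0,0,1.45,3.23,0.47,0,0],[0,0,1.7,3.77,0.65,0,0],[0,0,1.95,4.3,0.85,0,0],[0,0,2.2,4.81,1.08,0,0],[0,0,2.4,5.22,1.28,0,0]]}' | python3 inch.py; python3 chk.py top:t3; python3 -c "
import cv2;a=cv2.imread('pics/t3.png');cv2.imwrite('pics/t3c.png',cv2.resize(a[150:310,220:430],(787,600)))"
```

```text
clock: 5.02
tcp_pos: [0.5458, -0.0758, 0.0708]
eef_rot: [0.103, 0.995, 0.0, -0.0]
force: [0.7, 0.6, -0.9]
finger_gap: 0.0006
gripper_force: 0.3
q [ 0.02  0.71  0.1   1.92 -0.14  0.51  1.58] r 0.1144 ang -102.22 yaw_y 78.12 z [ 0.5458 -0.0758  0.0708] F [ 0.66  0.58 -0.85] tilt [ 0.  0. -1.]
clock: 5.85
tcp_pos: [0.4975, -0.0526, 0.0709]
eef_rot: [0.337, 0.942, 0.0, 0.0]
force: [0.7, 0.4, 0.5]
finger_gap: 0.0005
gripper_force: 0.3
q [-0.09  0.68  0.21  2.06 -0.32  0.43  1.25] r 0.1145 ang -129.29 yaw_y 50.63 z [ 0.4975 -0.0526  0.0709] F [0.75 0.36 0.46] tilt [ 0. -0. -1.]
```

View pics/t3c.png

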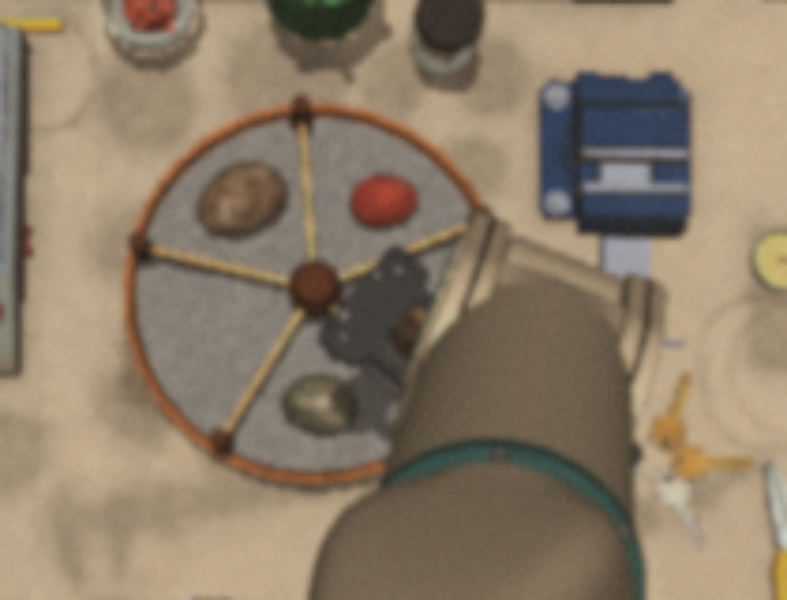

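The dish has now turned about 70° (post1 is at the top) with the stones undisturbed. Continuing.

```bash
echo '{"rows":[[0,0,0.2,0.45,0.01,0,0],[0,0,0.45,1.02,0.05,0,0],[0,0,0.7,1.58,0.11,0,0],[0,0,0.95,2.13,0.2,0,0],[0,0,1.2,2.69,0.32,0,0],[0,0,1.45,3.23,0.47,0,0],[0,0,1.7,3.77,0.65,0,0],[0,0,1.95,4.3,0.85,0,0],[0,0,2.2,4.81,1.08,0,0],[0,0,2.4,5.22,1.28,0,0]]}' | python3 inch.py; python3 chk.py
echo '{"rows":[[0,0,0.2,0.45,0.01,0,0],[0,0,0.45,1.02,0.05,0,0],[0,0,0.7,1.58,0.11,0,0],[0,0,0.95,2.13,0.2,0,0],[0,0,1.2,2.69,0.32,0,0],[0,0,1.45,3.23,0.47,0,0],[0,0,1.7,3.77,0.65,0,0],[0,0,1.95,4.3,0.85,0,0],[0,0,2.2,4.81,1.08,0,0],[0,0,2.4,5.22,1.28,0,0]]}' | python3 inch.py; python3 chk.py top:t4; python3 -c "
import cv2;a=cv2.imread('pics/t4.png');cv2.imwrite('pics/t4c.png',cv2.resize(a[150:310,220:430],(787,600)))"
```

```text
clock: 6.73
tcp_pos: [0.4654, -0.0097, 0.0708]
eef_rot: [0.551, 0.835, 0.0, 0.0]
force: [1.4, -0.4, 1.2]
finger_gap: 0.0004
gripper_force: 0.3
q [-0.26  0.66  0.32  2.16 -0.53  0.4   0.9 ] r 0.1142 ang -156.39 yaw_y 23.18 z [ 0.4654 -0.0097  0.0708] F [ 1.39 -0.36  1.18] tilt [ 0. -0. -1.]
clock: 7.57
tcp_pos: [0.4561, 0.0434, 0.0707]
eef_rot: [0.733, 0.68, -0.0, -0.0]
force: [-1.0, -0.5, 0.7]
finger_gap: 0.0003
gripper_force: 0.4
q [-0.46  0.68  0.46  2.18 -0.73  0.43  0.51] r 0.1141 ang 176.29 yaw_y -4.32 z [0.4561 0.0434 0.0707] F [-0.96 -0.49  0.69] tilt [-0.001  0.    -1.   ]
```

View pics/t4c.png

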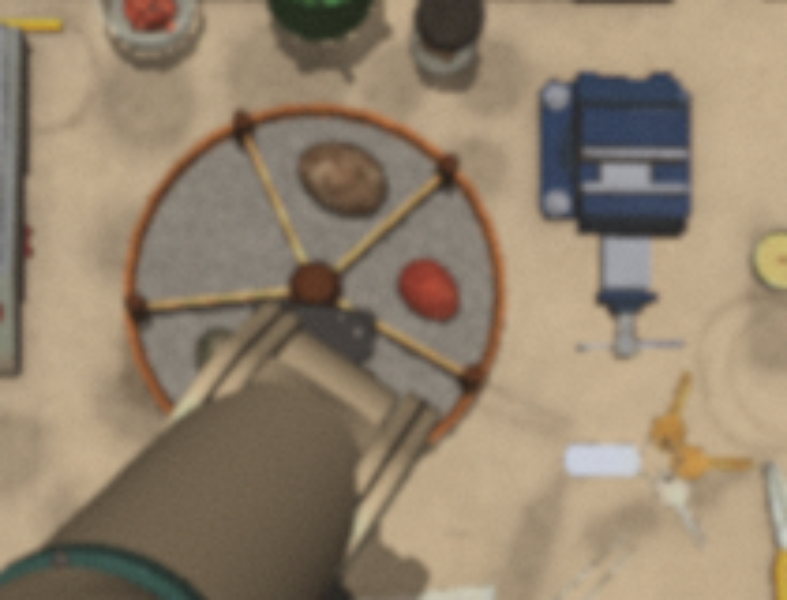

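post3 now sits at about 96°, so the dish has turned about 123° and needs roughly 0.33 rad more. I'll finish gently, back off 10 mm and rise.

To row units: 0.0334 m is 3.34, 0.0323 m is 3.23, 0.3 rad is 1.5.

```bash
echo '{"rows":[[0,0,0.2,0.45,0.01,0,0],[0,0,0.4,0.9,0.04,0,0],[0,0,0.6,1.35,0.08,0,0],[0,0,0.8,1.8,0.14,0,0],[0,0,1,2.24,0.23,0,0],[0,0,1.2,2.69,0.32,0,0],[0,0,1.35,3.01,0.41,0,0],[0,0,1.45,3.23,0.47,0,0],[0,0,1.5,3.34,0.5,0,0],[0,0,1.5,3.34,0.5,0,0]]}' | python3 inch.py; python3 chk.py
echo '{"rows":[[0,0,0,-0.2,0,0,0],[0,0,0,-0.6,0,0,0],[0,0,0,-0.8,0,-0.5,0],[0,0,0,-0.8,0,-2,0],[0,0,0,-0.8,0,-5,0],[0,0,0,-0.8,0,-8,0],[0,0,0,-0.8,0,-11,0],[0,0,0,-0.8,0,-13,0],[0,0,0,-0.8,0,-13,0],[0,0,0,-0.8,0,-13,0]]}' | python3 inch.py; python3 chk.py
```

```text
clock: 8.45
tcp_pos: [0.4639, 0.0762, 0.0707]
eef_rot: [0.826, 0.564, -0.0, -0.0]
force: [0.0, -0.2, 0.4]
finger_gap: 0.0007
gripper_force: 0.0
q [-0.59  0.72  0.56  2.15 -0.82  0.5   0.23] r 0.1135 ang 159.27 yaw_y -21.38 z [0.4639 0.0762 0.0707] F [ 0.03 -0.2   0.4 ] tilt [-0. -0. -1.]
clock: 9.28
tcp_pos: [0.4613, 0.0687, 0.2016]
eef_rot: [0.826, 0.563, 0.001, 0.0]
force: [0.5, -0.4, 0.0]
finger_gap: 0.0
gripper_force: 0.0
q [-0.77  0.52  0.84  2.05 -0.55  0.79  0.02] r 0.1135 ang 163.28 yaw_y -21.42 z [0.4613 0.0687 0.2016] F [ 0.48 -0.35  0.  ] tilt [ 0.002  0.001 -1.   ]
```

Let me measure the egg from the scene and top depth without viewing an image.

```bash
echo '{"rows":[[0,0,0,0,0,0,0],[0,0,0,0,0,0,0],[0,0,0,0,0,0,0],[0,0,0,0,0,0,0]]}' | python3 inch.py
cat > egg.py <<'E'
from h import *
f=manip.grab_frame("top");g=manip.grab_frame("scene")
hub=np.array([.570,.036])
for n,h in(("top",f),("scene",g)):
    C=cloud(h);r=np.hypot(C[...,0]-hub[0],C[...,1]-hub[1])
    m=((r>.03)&(r<.1)&(C[...,2]>.05)&(C[...,2]<.076)).astype(np.uint8)
    k,l,st,ce=cv2.connectedComponentsWithStats(m)
    for i in range(1,k):
        if st[i,4]>15:
            p=C[l==i];print(n,st[i,4],ce[i].round(1),"min",p.min(0).round(3),"max",p.max(0).round(3),"mean",p.mean(0).round(3))
a=f["image"][130:330,200:430];b=g["image"][190:320,245:415]
a=cv2.resize(a,(400,348),interpolation=cv2.INTER_CUBIC);b=cv2.resize(b,(400,306),interpolation=cv2.INTER_CUBIC)
cv2.imwrite("pics/c5.png",np.hstack([a,cv2.copyMakeBorder(b,0,42,0,0,0)])[:,:,::-1])
E
python3 egg.py
```

```text
clock: 9.62
tcp_pos: [0.4604, 0.0684, 0.1999]
eef_rot: [0.826, 0.563, -0.001, -0.0]
force: [-0.3, -0.7, 0.5]
finger_gap: 0.0003
gripper_force: 0.0
top 64 [319.9 199.9] min [ 0.62  -0.014  0.05 ] max [0.651 0.014 0.057] mean [ 0.634 -0.     0.052]
scene 178 [301.7 250.9] min [0.483 0.016 0.05 ] max [0.517 0.047 0.07 ] mean [0.496 0.029 0.059]
```

Run:
```python
from h import *
from scipy.spatial.transform import Rotation as R
g=manip.grab_frame("scene")
print(onz(g,(301.7,250.9),.059))
s=manip.state();print(R.from_quat(s["eef_rot"]).inv().apply(np.array([.501,.035,.118])-s["tcp_pos"]).round(4))
```

```text
[0.49636488 0.02860794 0.059     ]
[-0.0164  0.0498  0.0823]
```

View pics/c5.png

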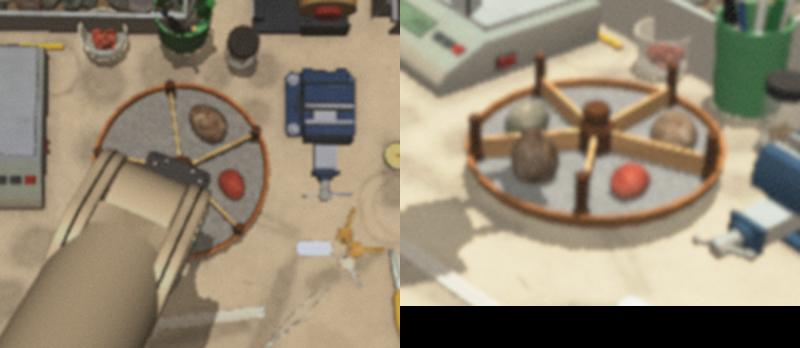

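The egg stands upright in the front bay at scene zoom (533,155), at about (0.503, 0.037). That is 67 mm in front of the hub and within a few mm of straight ahead. Now to point: across first, then down.

The rows are not in the units I measure in: shifts go in cm and turns go in units of 0.2 rad. I convert before sending: 0.05 m is 5, 0.082 m is 8.2.

```bash
echo '{"rows":[[0,0,0,-0.5,1.7,0,0],[0,0,0,-1,3.4,0,0],[0,0,0,-1.4,5.1,0,0],[0,0,0,-1.4,5.1,1,0],[0,0,0,-1.4,5.1,3,0],[0,0,0,-1.4,5.1,5,0],[0,0,0,-1.4,5.1,6.7,0],[0,0,0,-1.4,5.1,7.7,0],[0,0,0,-1.4,5.1,8.2,0],[0,0,0,-1.4,5.1,8.2,0]]}' | python3 inch.py
echo '{"rows":[[0,0,0,0,0,0,0],[0,0,0,0,0,0,0],[0,0,0,0,0,0,0],[0,0,0,0,0,0,0],[0,0,0,0,0,0,0],[0,0,0,0,0,0,0],[0,0,0,0,0,0,0],[0,0,0,0,0,0,0],[0,0,0,0,0,0,0],[0,0,0,0,0,0,0]]}' | python3 inch.py | head -2
echo '{"rows":[[0,0,0,0,0,0,0],[0,0,0,0,0,0,0],[0,0,0,0,0,0,0],[0,0,0,0,0,0,0],[0,0,0,0,0,0,0],[0,0,0,0,0,0,0],[0,0,0,0,0,0,0],[0,0,0,0,0,0,0],[0,0,0,0,0,0,0],[0,0,0,0,0,0,0]]}' | python3 inch.py |head -2; python3 egg.py; python3 chk.py
```

```text
clock: 10.6
tcp_pos: [0.5023, 0.0372, 0.1178]
eef_rot: [0.826, 0.563, -0.001, -0.001]
force: [0.2, 0.3, 0.2]
finger_gap: 0.0004
gripper_force: 0.0
clock: 11.43
tcp_pos: [0.5033, 0.037, 0.1188]
clock: 12.27
tcp_pos: [0.5033, 0.037, 0.1188]
top 70 [320.  199.7] min [ 0.623 -0.014  0.05 ] max [0.651 0.014 0.057] mean [ 0.635 -0.     0.052]
scene 182 [301.6 250.9] min [0.483 0.017 0.05 ] max [0.518 0.047 0.069] mean [0.496 0.029 0.059]
q [-0.57  0.68  0.68  2.03 -0.7   0.67  0.2 ] r 0.0667 ang 179.1 yaw_y -21.42 z [0.5033 0.037  0.1187] F [-0.4   0.92  0.36] tilt [-0.  0. -1.]
```

```bash
echo '{"rows":[[0,0,0,0,0,0,0],[0,0,0,0,0,0,0],[0,0,0,0,0,0,0],[0,0,0,0,0,0,0],[0,0,0,0,0,0,0],[0,0,0,0,0,0,0],[0,0,0,0,0,0,0],[0,0,0,0,0,0,0],[0,0,0,0,0,0,0],[0,0,0,0,0,0,0]]}' | python3 inch.py |head -2; python3 -c "
from cell import manip
print(manip.hand_in())"
```

```text
clock: 13.2
tcp_pos: [0.5033, 0.037, 0.1187]
the job is handed in; nothing more can be done
None
```

I pushed the turntable round until the egg stood upright at the front, about 67 mm in front of the hub and nearly straight ahead. The closed fingertips pointed down about 28 mm above its top for over two seconds, and I handed the job in with them still there at 13.2 s; no verdict was returned.

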